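# Show the camera the frame's bare corner and its fallen rosette

## Task

Film the damage to the little picture frame: press the round record button on the camera remote right down, let it go, then point straight down with the fingertips at the frame's corner that has lost its rosette, a couple of centimetres above it, for two seconds. Then point in the same way at the detached rosette in the fragments tray, and finish the program still pointing at it. Touch neither frame nor rosette, leave the square stop button alone and everything else where it lies.

Things in the scene. Friction and masses are not known exactly. Their poses are not given: they have to be found in the camera images.
- remote: Black camera remote with a grey top, fixed flat on the table on one side of the pad, left or right: 140 x 70 x 22 mm, long along its x. Origin at the centre of its underside, z up. Its x axis points roughly away from the robot; record button at x = -38 mm (the near end), stop button at x = +38 mm (the far end).
- record_top (a point): Centre of the top face of the round metal record button, 26 mm in diameter, 30 mm above the table when up. Pressed straight down.
- stop_top (a point): Centre of the top face of the square metal stop button, 25 x 25 mm, 76 mm from the record button on the same remote, same height. Not to be pressed.
- record (a joint): Travel of the record button, 0 up, 0.005 m fully down. Spring return: starts to move at about 1.3 N, fully down at about 4 N.
- stop (a joint): Travel of the stop button, 0 up, 0.005 m fully down; same spring.
- frame: Small dark wooden picture frame, loose, face up at any yaw on the grey foam pad (270 x 270 x 10 mm) in the middle: 190 (its x) x 150 (its y) mm, rails under 19 mm thick, 38 mm square corner blocks 20 mm thick. Three blocks carry a turned bull's-eye rosette (30 mm across, 11 mm high); the fourth, at +x +y, is bare. Origin at the centre of its underside, z up.
- bare_corner (a point): Centre of the top face of the bare corner block, where the rosette is missing: a flat pale round glue mark 29 mm across with a small dark dowel hole, on top of the 38 mm block; 76 mm along x and 56 mm along y from the frame's centre, 20 mm above the frame's underside, about 30 mm above the table.
- tray: White fragments tray, fixed on the table on the other side of the pad from the remote: 225 (its x) x 85 (its y) x 16 mm high, walls and floor 3 mm, two walls split it along x into three compartments about 71 x 79 mm, one fragment in each. Origin at the centre of its underside, z up.
- rosette: The detached rosette: loose dark wooden turned disc with a raised rim and a round button in the middle, 30 mm across, 11 mm high, light, lying flat in one of the tray's compartments, not always the same one. Origin at the centre of its underside. Only to be pointed at.
- rosette_top (a point): Top centre of the detached rosette, 11 mm above its underside, about 14 mm above the table.
- sliver: Loose bystander in the tray: splinter of dark moulding, 40 x 12 x 10 mm. Origin under its centre.
- key: Loose bystander in the tray: pale wooden stretcher wedge, about 36 x 18 x 6 mm. Origin under its centre.
- weight_steel: Loose bystander: grey block weight 85 x 55 x 32 mm with a steel knob, 56 mm high in all, beyond the pad. Origin under its centre.
- weight_brass: Loose bystander: dark green block weight 80 x 50 x 26 mm with a brass knob, 50 mm high in all, between the robot and the pad. Origin under its centre.
- loupe: Loose bystander: round glass dome magnifier, 72 mm across, 24 mm high, between the robot and the pad. Origin under its centre.
- solvent: Loose bystander: amber glass bottle, 48 mm across, 105 mm high, far right. Origin under its centre.
- gluepot: Loose bystander: open white pot, 68 mm across, 55 mm high, far left. Origin under its centre.
- bonefolder: Loose bystander: flat ivory-coloured folder, about 140 x 20 x 5 mm, beyond the pad. Origin under the middle of its blade.

How it is judged:
By the outcome, as a careful person would: the job done as asked, in the order asked, and still so for the second after the job is handed in, with the robot touching nothing.
It also fails if it takes over 45 s, if anything falls off the work surface, if the arm or the gripper's body presses on something with over 40 N, if the wrist force passes 120 N, or if a joint passes its speed limit or range.

## Robot

A 6-joint arm with a two-finger parallel gripper is mounted at the origin on the work surface. World frame = base frame: x ahead of the robot, y to its left, z up, the work surface at z = 0. Lengths are in mm, angles in degrees, forces in N, time in s.
With the tool pointing down it reaches from about 325 to 925 mm from the base axis. Payload 3.1 kg.
Tool frame: the origin (TCP) lies between the finger pads, 19 mm behind the fingertips; this is the grasp point; z points along the fingers, y is the line along which they close (so a half turn about z gives the same grasp; the last joint's range is limited). The gripper opens to 85 mm and grips with 20 to 120 N. Pads are 22 mm wide; open, the fingers measure 114 mm over their backs; the gripper's body (76 mm by 85 mm) begins 54 mm behind the grasp point. The pads swing forward as they close: fully open they stand 13 mm farther back than shut.
Start: joints at [-81.142, 12.427, 92.441, -0, 75.132, -6.429], TCP at [164.8, -602.893, 250] pointing down, gripper open.
Joint ranges: [-157.48, 157.48], [-44.54, 120.13], [17.64, 146.25], [-64.5, 244.5], [7.68, 150.69], [-147.95, 147.95]. Speed limits (degrees/s): [159.86, 159.86, 180, 180, 180, 180].

## Interface

Orientations are given as a 3x3 rotation matrix whose columns are the frame's x, y, z axes.
In Python, from cell import env, imaging, finder gives the robot as it stands.
- The arm moves only by the tool apply_moves, never from a script. Its argument "moves" is a list that holds one entry, the list of rows, each a list of 7 numbers: the turn, a rotation vector about the world's x, y, z in rad, then the shift along the world's x, y, z in cm, then the opening in per cent of the stroke, from 0 (shut) to 100 (fully open). A call has 1 to 20 rows; each row is the pose to reach, as a shift and turn from the pose commanded when the call began; what a row does not reach only later rows make up. A row lasts 1/10 s, in which the tool goes at most 50 mm and 8.59 degrees, less where a joint would pass 70% of its speed; a pose out of reach is approached as far as the arm can. A call with a gripper value outside its range is refused whole. The fingers move at their own pace and stop on an object; "newtons" is the grip in N (left out, the last holds). Time passes only in rows, so rows that repeat a pose let the fingers close. It gives the time, the measured TCP pose, the force, the opening and the grip force at its end, in the units of the state.
- env.get_obs(): the state, without advancing time (a new reading comes with each control period).
- imaging.capture(name): name is "side" or "top"; returns a dict with "frame" (480x640x3 uint8, red, green, blue), "range_z" (480x640 float32, mm along the optical axis (not along the pixel's ray), 0 where there is no reading), "fovy" (degrees; the focal length in pixels is half the picture's height over the tangent of half this angle, whatever the lens; pixels are square), "cx", "cy" (the principal point, pixels), "k1" (the pictures are not rectified: a ray, as slopes to the right and down, at radius r is drawn at 1 + k1 r^2 times it, then the intrinsics apply), "position" and "orientation" of the camera in the world. Camera axes: x right, y up, looking along -z (the intrinsics and any distortion apply to the point x, -y, -z); pixel columns grow to the right and rows downward; lengths in mm; the calibration is good to about 2 mm. A picture is of the moment at which its call begins.
- env.finish_job(): hands the job in; it is judged then, once.
Trained networks look in a picture, given as the dict that the camera call returned (one of the last four; its "shot" number tells which), for a name from the list of things; names that differ only in an ending like _2 or _b are one class to them, and where a whole thing is asked for, a point or a joint stands for the part that bears it (a point fixed in the world has none). Each returns a list of dicts, best first, with "score" (0 to 1); they miss things now and then, are a little off and sometimes report something else, mostly with a low value. They report only what shows in the picture. A call takes as long as a camera call.
- finder.silhouettes(picture, query): "pixels" (480x640 bool, what is visible of it) and "box" ([left, top, width, height] in pixels, round what is visible of it).
- finder.mark_of(picture, query): "point" ([column, row] in pixels: a listed point, or the origin of a listed thing).
The state is a dict: "clock": time; "q": joint angles; "dq": joint speeds; "joint_torque": joint torques, N m; "tool_pos": TCP position; "tool_rot": TCP orientation; "contact_force": force on the tool from outside, world axes, zero at the start; "ft_torque": the same for the moment, N m; "width": finger opening in mm; "grasp_force": force on a finger pad.
Only numpy, scipy, OpenCV 4.12 (cv2) and the standard library are available. Lean on these libraries where they do the work, as an engineer would, in place of code of your own. Each camera call takes 0.05 s, during which the arm holds its last target. There are 200 camera calls.

## Working session

There is one attempt and no reset: what is moved stays moved. The work goes in short steps, Python scripts to look and compute and a tool call to move; the robot and the scene stay as the last step left them, time stands still between calls to the robot, and variables do not carry over. Pictures are saved under pics/ and viewed, at most 10 in all, crops included, and the job is handed in when it is done.

Besides the shell and the picture viewer there is one more tool, called after ">>>" as a command line: name --argument value ..., lists and objects as JSON in quotes. apply_moves: Moves the arm, as the interface text tells. Its arguments: {"type":"object","properties":{"moves":{"type":"array"},"newtons":{"type":"number"}},"required":["moves"]}

```bash
mkdir -p pics
cat > h.py <<'E'
import numpy as np, cv2
from cell import env, imaging, finder
def ray(p,uv):
    f=240/np.tan(np.radians(p["fovy"])/2)
    d=np.array([(uv[0]-p["cx"])/f,(uv[1]-p["cy"])/f]); s=d.copy()
    for _ in range(20): s=d/(1+p["k1"]*(s@s))
    return np.array(p["orientation"])@np.array([s[0],-s[1],-1.])
def at_z(p,uv,z):
    r=ray(p,uv);o=np.array(p["position"]);return o+r*(z-o[2])/r[2]
def by_depth(p,uv):
    r=ray(p,uv);c,w=int(round(uv[0])),int(round(uv[1]))
    a=p["range_z"][w-2:w+3,c-2:c+3];a=a[a>0]
    return np.array(p["position"])+r*(np.median(a) if a.size else np.nan)
def save(p,n): cv2.imwrite(f"pics/{n}.png",p["frame"][:,:,::-1])
Z=dict(record_top=30,stop_top=30,bare_corner=30,rosette_top=14,frame=10,tray=0,remote=0,rosette=3,sliver=3,key=3,solvent=0,gluepot=0,weight_steel=0,weight_brass=0,loupe=0)
E
python3 - <<'E'
from h import *
np.set_printoptions(precision=1,suppress=True)
for c in("top","side"):
    p=imaging.capture(c);save(p,c);print(c,np.array(p["position"]),p["fovy"],p["k1"])
    for n,z in Z.items():
        for m in finder.mark_of(p,n)[:2]:
            print(n,round(m["score"],2),np.array(m["point"]),at_z(p,m["point"],z),by_depth(p,m["point"]))
print(env.get_obs())
E
```

```text
top [444.3  11.  917.7] 55.62530286433955 -0.09941158873108757
record_top 0.49 [190.3 291.7] [453.4 265.   30. ] [453.4 264.7  31.1]
record_top 0.44 [445.3 163.2] [ 714.4 -242.4   30. ] [ 710.5 -238.7   43. ]
stop_top 0.61 [185.3 258.3] [518.9 277.5  30. ] [518.8 277.   31.5]
rosette_top 0.54 [483.5 279.4] [ 479.8 -316.8   14. ] [ 479.8 -316.8   14. ]
rosette_top 0.48 [313.5 233.9] [570.7  24.6  14. ] [569.9  24.5  19.3]
frame 0.9 [314.2 236.2] [566.5  23.2  10. ] [565.4  23.1  18.8]
frame 0.29 [184.3 254.9] [527.5 285.8  10. ] [525.6 279.5  30.9]
tray 0.75 [483.4 279.3] [ 480.6 -321.6    0. ] [ 480.1 -316.8   13.3]
tray 0.62 [448.9 162.9] [ 724.3 -258.7    0. ] [ 706.9 -241.9   57.2]
remote 0.64 [191.8 274.6] [488.3 271.7   0. ] [487.1 264.8  24.4]
remote 0.53 [192.2 291.5] [454.1 269.7   0. ] [453.8 261.1  30.7]
rosette 0.58 [485.2 277. ] [ 485.1 -324.5    3. ] [ 484.6 -320.3   14.5]
rosette 0.22 [314.9 234.6] [570.8  21.9   3. ] [568.5  21.7  19.5]
sliver 0.42 [477.2 243.1] [ 554.5 -310.4    3. ] [ 553.8 -308.5    8.5]
key 0.55 [449.7 164.4] [ 720.2 -259.4    3. ] [ 703.9 -243.4  
[... 1867 characters left out ...]
6 -41.9   0. ] [527.8 -69.8  30.2]
weight_brass 0.55 [221.2 237.2] [370.9  79.8   0. ] [377.3  51.   26.1]
loupe 0.62 [207.3 288.9] [358.2 -67.8   0. ] [363.3 -85.   19.4]
loupe 0.32 [318.8 398.2] [ 559.8 -306.4    0. ] [ 559.4 -311.9   10.4]
{'clock': 1.6, 'q': array([-81.1,  12.4,  92.4,  -0. ,  75.1,  -6.4]), 'dq': array([ 0. ,  0. ,  0.1,  0.1, -0. , -0. ]), 'joint_torque': array([  0. , -39.7, -30.4,  -0. ,   0. ,  -0. ]), 'tool_pos': array([ 164.8, -602.9,  250. ]), 'tool_rot': array([[ 1. ,  0.3, -0. ],
       [ 0.3, -1. ,  0. ],
       [-0. , -0. , -1. ]]), 'contact_force': array([ 0.6, -0.6,  1. ]), 'ft_torque': array([ 0.,  0., -0.]), 'grasp_force': 0.0, 'width': 85.27350023141298}
```

View pics/top.png

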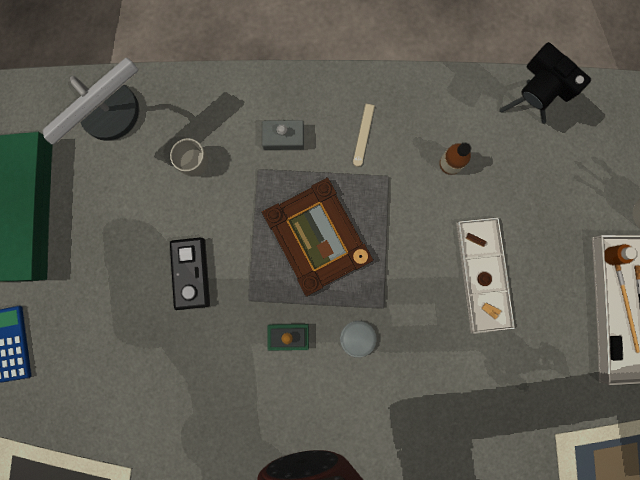

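View pics/side.png

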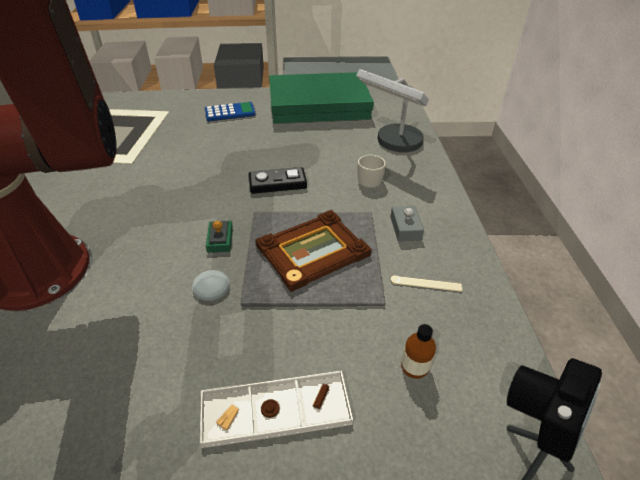

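The top view shows the remote on the left, with record at about (189,292) and stop at (186,254). The glue mark is at (361,256), and the rosette is in the middle tray compartment at (484,279). The side view agrees, with the glue mark at (294,276) and the rosette at (270,408). I'll refine these centres next.

Run:
```python
from h import *
np.set_printoptions(precision=1,suppress=True)
def blob(p,uv,z,kind,r=14):
    u,v=uv;im=p["frame"][v-r:v+r+1,u-r:u+r+1].astype(int);g=im.sum(2)/3
    t,_=cv2.threshold(g.astype(np.uint8),0,255,cv2.THRESH_OTSU)
    if kind=="glue": m=(im[:,:,0]>150)&(im[:,:,0]-im[:,:,2]>40)
    else: m=g<t if kind=="dark" else g>t
    n,l,s,c=cv2.connectedComponentsWithStats(m.astype(np.uint8))
    k=1+np.argmax(s[1:,4]); cc=s[k,:2]+(s[k,2:4]-1)/2+[u-r,v-r]
    print(uv,kind,s[k],c[k]+[u-r,v-r],cc,at_z(p,c[k]+[u-r,v-r],z),at_z(p,cc,z))
t=imaging.capture("top");s=imaging.capture("side")
for p,L in((t,[((189,292),30,"lt"),((186,254),30,"lt"),((361,256),30,"glue"),((484,279),14,"dark")]),(s,[((261,176),30,"lt"),((292,174),30,"lt"),((294,276),30,"glue"),((270,408),12,"dark")])):
    for uv,z,k in L: blob(p,uv,z,k)
def crop(p,u,v): return cv2.resize(p["frame"][v-20:v+20,u-25:u+25,::-1],(400,320),interpolation=cv2.INTER_NEAREST)
cv2.imwrite("pics/c.png",np.vstack([np.hstack([crop(t,189,280),crop(t,361,256)]),np.hstack([crop(s,270,178),crop(s,294,276)])])[:600])
```

```text
(189, 292) lt [  7   8  13  13 124] [187.8 292. ] [188. 292.] [452.7 270.1  30. ] [452.7 269.6  30. ]
(186, 254) lt [  7   8  13  13 150] [185.1 253.8] [185. 254.] [527.9 278.3  30. ] [527.5 278.4  30. ]
(361, 256) glue [  6   7  15  15 156] [360.3 255.9] [360. 256.] [525.2 -67.6  30. ] [525. -67.  30.]
(484, 279) dark [  7   7  15  14 167] [484.2 278.6] [484.  278.5] [ 481.4 -318.2   14. ] [ 481.6 -317.9   14. ]
(261, 176) lt [  0   0  29  29 611] [260.9 172.6] [261. 176.] [452.6 278.5  30. ] [453.4 263.9  30. ]
(292, 174) lt [  0   0  29  23 558] [291.3 169.8] [292. 171.] [527.7 287.2  30. ] [529.3 281.7  30. ]
(294, 276) glue [  6   7  16  12 144] [293.5 274.8] [293.5 274.5] [525.9 -67.   30. ] [526.  -66.4  30. ]
(270, 408) dark [  5   5  19  19 287] [269.8 408.3] [270. 408.] [ 483.8 -325.    12. ] [ 484.1 -324.6   12. ]
```

>>> apply_moves --moves '[[[0, 0, 0, 5, 5, 0, 0], [0, 0, 0, 10, 10, 0, 0], [0, 0, 0, 14, 15, 0, 0], [0, 0, 0, 16, 20, 0, 0], [0, 0, 0, 18, 25, 0, 0], [0, 0, 0, 20, 30, 0, 0], [0, 0, 0, 22, 34, 0, 0], [0, 0, 0, 24, 39, 0, 0], [0, 0, 0, 26, 44, 0, 0], [0, 0, 0, 27, 49, 0, 0], [0, 0, 0, 28, 54, 0, 0], [0, 0, 0, 28.5, 59, 0, 0], [0, 0, 0, 28.5, 64, 0, 0], [0, 0, 0, 28.5, 69, 0, 0], [0, 0, 0, 28.5, 74, 0, 0], [0, 0, 0, 28.5, 79, 0, 0], [0, 0, 0, 28.5, 84, 0, 0], [0, 0, 0, 28.5, 86, 0, 0], [0, 0, 0, 28.5, 86, 0, 0], [0, 0, 0, 28.5, 86, 0, 0]]]'

```text
clock: 3.7
tool_pos: [449.4, 261.2, 250.3]
tool_rot: [[0.963, 0.269, 0.001], [0.269, -0.963, 0.002], [0.001, -0.002, -1.0]]
contact_force: [-0.1, -0.2, 0.0]
width: 0.0
grasp_force: 0.0
```

View pics/c.png

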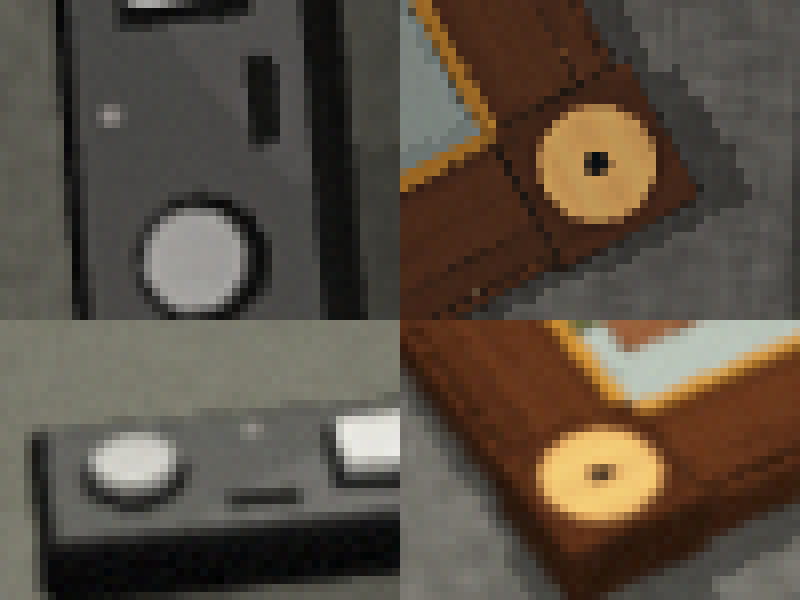

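The crops confirm the centres. Record is at about (453, 268.5), the glue mark at (525.5, -67) and the rosette at (483, -320).

>>> apply_moves --moves '[[[0, 0, 0, 0.3, 1.1, -5, 0], [0, 0, 0, 0.3, 1.1, -10, 0], [0, 0, 0, 0.3, 1.1, -15, 0], [0, 0, 0, 0.3, 1.1, -18, 0], [0, 0, 0, 0.3, 1.1, -18, 0], [0, 0, 0, 0.3, 1.1, -18, 0], [0, 0, 0, 0.3, 1.1, -18, 0], [0, 0, 0, 0.3, 1.1, -18, 0]]]'

```text
clock: 4.5
tool_pos: [455.2, 268.9, 73.0]
tool_rot: [[0.965, 0.263, 0.005], [0.263, -0.965, 0.002], [0.006, -0.001, -1.0]]
contact_force: [-0.8, 0.1, 0.7]
width: 0.4
grasp_force: 0.0
```

Run:
```python
from h import *
o=env.get_obs();print(o["clock"],o["tool_pos"],o["contact_force"])
t=imaging.capture("top");s=imaging.capture("side")
def crop(p,u,v): return cv2.resize(p["frame"][v-40:v+35,u-50:u+50,::-1],(400,300),interpolation=cv2.INTER_NEAREST)
cv2.imwrite("pics/d.png",np.hstack([crop(t,189,280),crop(s,262,160)]))
```

```text
4.5 [455.21322505 268.89251256  72.9738502 ] [-0.82636718  0.11121642  0.70407566]
```

View pics/d.png

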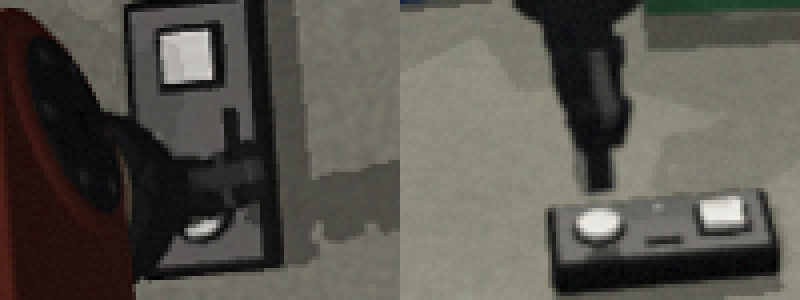

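Both views show the shut fingertips above the record button, with the tip at about side (261,167). Next I'll descend slowly, watching the force.

>>> apply_moves --moves '[[[0, 0, 0, -0.2, 0, -0.8, 0], [0, 0, 0, -0.2, 0, -1.6, 0], [0, 0, 0, -0.2, 0, -1.9, 0], [0, 0, 0, -0.2, 0, -1.9, 0], [0, 0, 0, -0.2, 0, -1.9, 0], [0, 0, 0, -0.2, 0, -1.9, 0]]]'

```text
clock: 5.2
tool_pos: [451.0, 268.2, 51.1]
tool_rot: [[0.965, 0.264, 0.0], [0.264, -0.965, 0.0], [0.0, -0.0, -1.0]]
contact_force: [0.1, 0.1, -0.3]
width: -0.1
grasp_force: 0.0
```

Run:
```python
from h import *
s=imaging.capture("side")
for z in(30,36,46,54): print(z,at_z(s,(261.5,167.5),z))
cv2.imwrite("pics/e.png",cv2.resize(s["frame"][140:200,222:302,::-1],(640,480),interpolation=cv2.INTER_NEAREST))
```

```text
30 [453.4334142 300.9253292  30.       ]
36 [454.18397503 291.88127385  36.        ]
46 [455.43490974 276.80784826  46.        ]
54 [456.43565751 264.74910779  54.        ]
```

View pics/e.png

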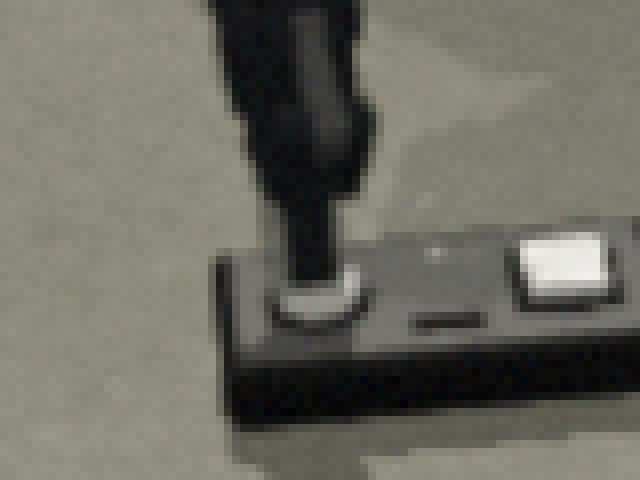

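The tip hovers just above the button, centred at side (261,174). Pressing now.

>>> apply_moves --moves '[[[0, 0, 0, 0.1, 0, -0.3, 0], [0, 0, 0, 0.1, 0, -0.5, 0], [0, 0, 0, 0.1, 0, -0.6, 0], [0, 0, 0, 0.1, 0, -0.7, 0], [0, 0, 0, 0.1, 0, -0.7, 0], [0, 0, 0, 0.1, 0, -0.7, 0]]]'

```text
clock: 5.85
tool_pos: [452.4, 268.4, 44.4]
tool_rot: [[0.965, 0.264, 0.001], [0.264, -0.965, 0.001], [0.001, -0.0, -1.0]]
contact_force: [1.3, 0.5, 2.7]
width: 0.3
grasp_force: 1.7
```

>>> apply_moves --moves '[[[0, 0, 0, 0, 0, -0.1, 0], [0, 0, 0, 0, 0, -0.15, 0], [0, 0, 0, 0, 0, -0.2, 0], [0, 0, 0, 0, 0, -0.2, 0], [0, 0, 0, 0, 0, -0.2, 0]]]'

```text
clock: 6.35
tool_pos: [452.4, 268.4, 43.6]
tool_rot: [[0.965, 0.264, 0.001], [0.264, -0.965, 0.0], [0.001, 0.0, -1.0]]
contact_force: [-1.6, -0.8, 11.5]
width: 0.0
grasp_force: 5.9
```

The force reached 11.5 N, so the button is bottomed out. Releasing it, then moving over to the bare corner.

>>> apply_moves --moves '[[[0, 0, 0, 0, 0, 1, 0], [0, 0, 0, 0, 0, 4, 0], [0, 0, 0, 0, 0, 8, 0], [0, 0, 0, 0, 0, 10, 0], [0, 0, 0, 1, -4.5, 10, 0], [0, 0, 0, 2, -9, 10, 0], [0, 0, 0, 3, -13.5, 10, 0], [0, 0, 0, 4, -18, 10, 0], [0, 0, 0, 5, -22.5, 10, 0], [0, 0, 0, 6, -27, 10, 0], [0, 0, 0, 7, -31, 10, 0], [0, 0, 0, 7.3, -33.5, 9, 0], [0, 0, 0, 7.3, -33.5, 7, 0], [0, 0, 0, 7.3, -33.5, 6, 0], [0, 0, 0, 7.3, -33.5, 5, 0], [0, 0, 0, 7.3, -33.5, 5, 0], [0, 0, 0, 7.3, -33.5, 5, 0], [0, 0, 0, 7.3, -33.5, 5, 0]]]'

```text
clock: 8.15
tool_pos: [525.4, -66.5, 92.7]
tool_rot: [[0.964, 0.265, 0.001], [0.265, -0.964, -0.0], [0.001, 0.001, -1.0]]
contact_force: [-0.4, -0.2, 0.5]
width: -0.1
grasp_force: 0.0
```

Run:
```python
from h import *
s=imaging.capture("side");t=imaging.capture("top")
print(env.get_obs()["tool_pos"],by_depth(t,(188,292)))
cv2.imwrite("pics/f.png",np.hstack([cv2.resize(p["frame"][v-45:v+45,u-30:u+30,::-1],(400,600),interpolation=cv2.INTER_NEAREST) for p,u,v in((s,293,255),(t,355,256))]))
```

```text
[525.52969099 -66.66960106  92.89870133] [452.73489798 269.27852793  31.14109708]
```

View pics/f.png

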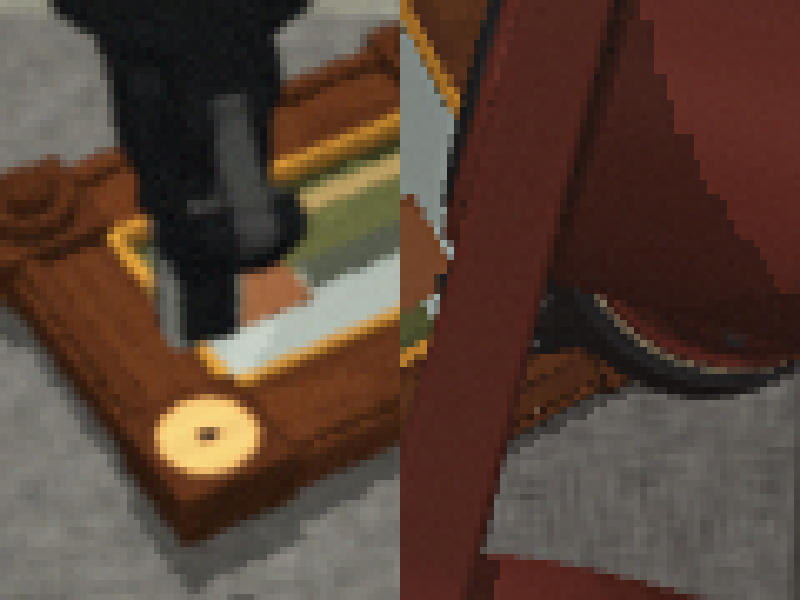

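The record button reads 31 mm in depth, so it is back up. The tip at side (293,261) is directly above the mark at (294,275). I'll lower to about 20 mm above it and hold.

>>> apply_moves --moves '[[[0, 0, 0, 0, 0, -1, 0], [0, 0, 0, 0, 0, -2, 0], [0, 0, 0, 0, 0, -2.3, 0], [0, 0, 0, 0, 0, -2.3, 0], [0, 0, 0, 0, 0, -2.3, 0], [0, 0, 0, 0, 0, -2.3, 0], [0, 0, 0, 0, 0, -2.3, 0], [0, 0, 0, 0, 0, -2.3, 0], [0, 0, 0, 0, 0, -2.3, 0], [0, 0, 0, 0, 0, -2.3, 0], [0, 0, 0, 0, 0, -2.3, 0], [0, 0, 0, 0, 0, -2.3, 0], [0, 0, 0, 0, 0, -2.3, 0], [0, 0, 0, 0, 0, -2.3, 0], [0, 0, 0, 0, 0, -2.3, 0], [0, 0, 0, 0, 0, -2.3, 0], [0, 0, 0, 0, 0, -2.3, 0], [0, 0, 0, 0, 0, -2.3, 0], [0, 0, 0, 0, 0, -2.3, 0], [0, 0, 0, 0, 0, -2.3, 0]]]'

```text
clock: 10.25
tool_pos: [524.8, -66.9, 69.0]
tool_rot: [[0.965, 0.264, -0.0], [0.264, -0.965, 0.0], [-0.0, -0.0, -1.0]]
contact_force: [0.1, -0.1, 1.2]
width: 0.3
grasp_force: 0.0
```

Run:
```python
from h import *
s=imaging.capture("side")
cv2.imwrite("pics/g.png",cv2.resize(s["frame"][225:300,243:343,::-1],(800,600),interpolation=cv2.INTER_NEAREST))
```

```text
(no output)
```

View pics/g.png

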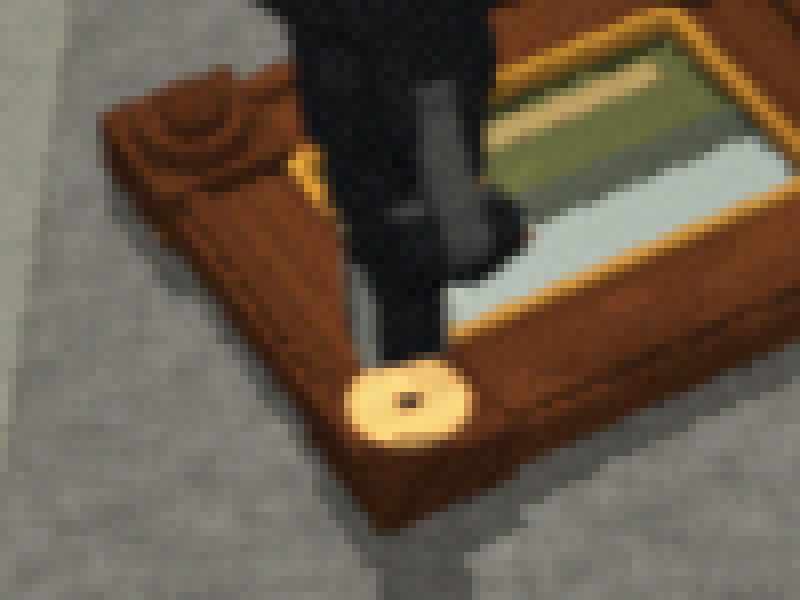

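>>> apply_moves --moves '[[[0, 0, 0, 0, 0, 0, 0], [0, 0, 0, 0, 0, 0, 0], [0, 0, 0, 0, 0, 0, 0], [0, 0, 0, 0, 0, 0, 0], [0, 0, 0, 0, 0, 0, 0], [0, 0, 0, 0, 0, 0, 0], [0, 0, 0, 0, 0, 0, 0], [0, 0, 0, 0, 0, 0, 0], [0, 0, 0, 0, 0, 0, 0], [0, 0, 0, 0, 0, 0, 0], [0, 0, 0, 0, 0, 0, 0], [0, 0, 0, 0, 0, 0, 0]]]'

```text
clock: 11.5
tool_pos: [524.8, -66.9, 69.0]
tool_rot: [[0.965, 0.264, -0.0], [0.264, -0.965, 0.0], [-0.0, -0.0, -1.0]]
contact_force: [-0.5, -0.8, -0.2]
width: 0.1
grasp_force: 0.0
```

The tip was held 20 mm above the glue mark at side (294,275) for about 3 s. Next, the rosette.

>>> apply_moves --moves '[[[0, 0, 0, 0, 0, 3, 0], [0, 0, 0, 0, 0, 6, 0], [0, 0, 0, -0.8, -5, 6, 0], [0, 0, 0, -1.6, -10, 6, 0], [0, 0, 0, -2.4, -15, 6, 0], [0, 0, 0, -3.2, -20, 6, 0], [0, 0, 0, -4.2, -24.5, 6, 0], [0, 0, 0, -4.2, -25.3, 4, 0], [0, 0, 0, -4.2, -25.3, 2, 0], [0, 0, 0, -4.2, -25.3, 0, 0], [0, 0, 0, -4.2, -25.3, -1, 0], [0, 0, 0, -4.2, -25.3, -1.5, 0], [0, 0, 0, -4.2, -25.3, -1.5, 0], [0, 0, 0, -4.2, -25.3, -1.5, 0], [0, 0, 0, -4.2, -25.3, -1.5, 0], [0, 0, 0, -4.2, -25.3, -1.5, 0], [0, 0, 0, -4.2, -25.3, -1.5, 0], [0, 0, 0, -4.2, -25.3, -1.5, 0]]]'

```text
clock: 13.3
tool_pos: [483.0, -320.0, 54.3]
tool_rot: [[0.965, 0.264, 0.0], [0.264, -0.965, -0.0], [0.0, 0.0, -1.0]]
contact_force: [-1.0, 0.5, -0.1]
width: 0.2
grasp_force: 0.0
```

Run:
```python
from h import *
s=imaging.capture("side");t=imaging.capture("top")
print(env.get_obs()["tool_pos"])
cv2.imwrite("pics/i.png",np.hstack([cv2.resize(p["frame"][v-45:v+45,u-30:u+30,::-1],(400,600),interpolation=cv2.INTER_NEAREST) for p,u,v in((s,270,395),(t,484,279))]))
```

```text
[ 482.82805333 -319.93064125   54.13215702]
```

View pics/i.png

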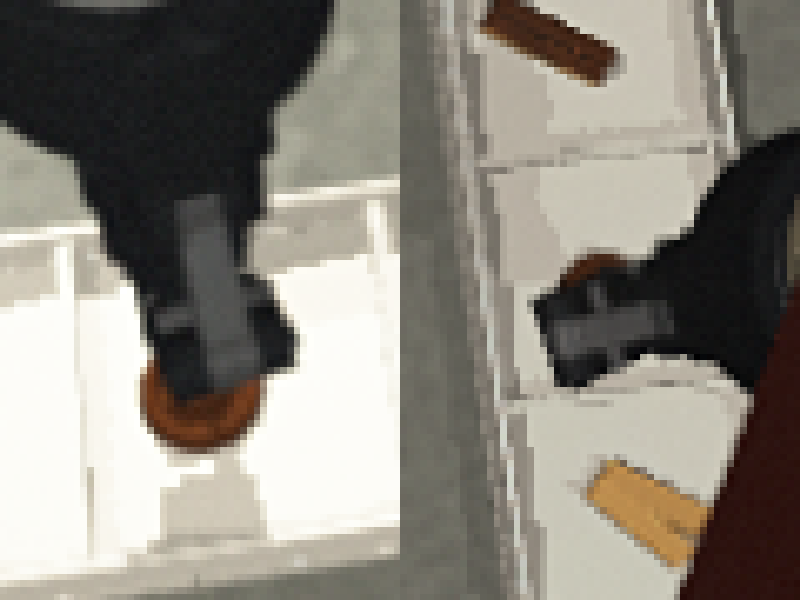

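The tip is about 21 mm above the rosette, which is undisturbed at side (270,405). I'll hold two seconds here as well, then hand in.

>>> apply_moves --moves '[[[0, 0, 0, 0, 0, 0, 0], [0, 0, 0, 0, 0, 0, 0], [0, 0, 0, 0, 0, 0, 0], [0, 0, 0, 0, 0, 0, 0], [0, 0, 0, 0, 0, 0, 0], [0, 0, 0, 0, 0, 0, 0], [0, 0, 0, 0, 0, 0, 0], [0, 0, 0, 0, 0, 0, 0], [0, 0, 0, 0, 0, 0, 0], [0, 0, 0, 0, 0, 0, 0], [0, 0, 0, 0, 0, 0, 0], [0, 0, 0, 0, 0, 0, 0], [0, 0, 0, 0, 0, 0, 0], [0, 0, 0, 0, 0, 0, 0], [0, 0, 0, 0, 0, 0, 0], [0, 0, 0, 0, 0, 0, 0], [0, 0, 0, 0, 0, 0, 0], [0, 0, 0, 0, 0, 0, 0], [0, 0, 0, 0, 0, 0, 0], [0, 0, 0, 0, 0, 0, 0]]]'

```text
clock: 15.4
tool_pos: [482.8, -319.9, 54.0]
tool_rot: [[0.965, 0.264, 0.0], [0.264, -0.965, 0.0], [0.0, -0.0, -1.0]]
contact_force: [-0.1, -0.4, -0.3]
width: -0.3
grasp_force: 0.0
```

```bash
python3 -c "
from cell import env
print(env.get_obs()['tool_pos'],env.finish_job())"
```

```text
the job is handed in; nothing more can be done
[ 482.8011454  -319.89519851   54.0013917 ] None
```

I pressed the record button fully down and released it, pointed about 20 mm above the bare corner for about 3 s, and handed the job in at 15.4 s still pointing about 21 mm above the detached rosette; no verdict was returned.

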